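# Sweep the dried jar lids into the tray

### The job

With the fingers, sweep the three loose jar lids across the plywood strip and over its long edge farther from the robot, so that they drop into the tray that stands against that edge. Only push the lids along the board, never lift them, and leave the mug, saucer, ladle and chopstick clip where they are.

Things in the scene. Friction and masses are not known exactly. Their poses are not given: they have to be found in the camera images.
- lid_small: round steel jar lid lying flat on the strip, top side up, 40 mm across, 14 mm high, about 20 g, closed disc shape; origin at the centre of its underside, z up
- lid_medium: round steel jar lid lying flat on the strip, top side up, 47 mm across, 15 mm high, about 20 g, closed disc shape; origin at the centre of its underside, z up
- lid_large: round steel jar lid lying flat on the strip, top side up, 54 mm across, 16 mm high, about 20 g, closed disc shape; origin at the centre of its underside, z up
- strip: fixed plywood strip (a board raised on battens) on which everything stands: 280 mm along its x (away from the robot), 1160 mm along its y, its top 65 mm above the table; origin at table height under its centre, so its far edge, over which the lids go, is at +140 mm along its own x. It may lie turned by a few degrees. Flat, no lip. The lids slide freely on it
- tray: fixed open aluminium tray on the table against the strip's far edge (2 mm gap), parallel to it, somewhere along it: 126 mm along its x, 266 mm along its y, 50 mm high, walls and floor 3 mm thick, so its rim is 15 mm lower than the strip's top and a lid pushed over the edge drops in; origin at the centre of its underside, axes parallel to the strip's
- rack: fixed turquoise dish rack at the strip's right-hand end (-y), 240 mm along x, 190 mm along y, three melamine plates standing in it up to 212 mm above the strip's top; origin at the centre of its underside
- mug: steel mug standing upright on the strip, left of the lids, 76 mm across, 80 mm high, with a handle; origin at the centre of its underside; leave it alone
- saucer: white ceramic saucer lying on the strip between the lids and the mug, 120 mm across, 18 mm high; origin at the centre of its underside; leave it alone
- ladle: black plastic ladle lying on the strip's left end, bowl 72 mm across and 28 mm high, handle to its -x reaching 206 mm from the origin; origin under the bowl's centre; leave it alone
- clip: steel spring clip gripping two bamboo chopsticks, lying on the strip right of the lids; chopsticks 237 mm long along its x, clip about 45 mm wide (y) and 16 mm high; origin at the middle of the chopsticks on the strip; leave it alone
Mind the look-alikes: they are no part of the job. What is shaped like the lid_small but yellow is not meant.

How it is judged:
By the outcome, as a careful person would: the job done as asked, in the order asked, and still so for the second after the job is handed in, with the robot touching nothing.
It also fails if it takes over 64 s, if anything falls off the work surface, if the arm or the gripper's body presses on something with over 40 N, if the wrist force passes 120 N, or if a joint passes its speed limit or range.

### The arm

A 7-joint arm with a two-finger parallel gripper is mounted at the origin on the work surface. World frame = base frame: x ahead of the robot, y to its left, z up, the work surface at z = 0. Lengths are in m, angles in rad, forces in N, time in s.
With the tool pointing down it reaches from about 0.425 to 0.95 m from the base axis. Payload 4.7 kg.
Tool frame: the origin (TCP) lies on the centre line of the jaws, within the pads' length; the fingertips stand robot.nose_length ahead of it and the grasp point (between the pads) lies 8 mm behind it (robot.nose_length is the distance from the TCP to the fingertips, in m); z points along the fingers, y is the line along which they close (so a half turn about z gives the same grasp; the last joint's range is limited). The gripper opens to 85 mm and grips with 20 to 120 N. Pads are 22 mm wide; open, the fingers measure 114 mm over their backs; the gripper's body (76 mm by 85 mm) begins 54 mm behind the grasp point. The pads swing forward as they close: fully open they stand 13 mm farther back than shut.
Start: joints at [-1.331, 0.469, -0.049, 1.532, 0.024, 1.141, -0.082], TCP at [0.179, 0.651, 0.242] pointing down, gripper open.
Joint ranges: [-2.59, 2.59], [-0.33, 1.99], [-1.39, 1.29], [0.1, 2.45], [-1.04, 4.18], [0.21, 1.99], [-2.66, 2.66]. Speed limits (rad/s): [2.57, 2.57, 3.14, 3.14, 3.14, 3.14, 3.14].

### API

Orientations are given as [roll, pitch, yaw] about the fixed x, y, z axes, in that order (R = Rz(yaw) Ry(pitch) Rx(roll)).
In Python, from plant import robot gives the robot as it stands. Calls block until the motion is done:
- robot.goto(position, orientation): joint-space move of the TCP to a pose.
- robot.move_straight(position, vel=0.15, attitude=None, contact_N=None): straight line of the TCP; attitude=None keeps the orientation; vel is the mean speed in m/s. With contact_N (N) it stops when the force on the tool has changed by that much, and returns True; else False.
- robot.move_joints(angles): joint-space move.
- robot.grip(opening, strength=None): opening from 0.0 (shut) to 1.0 (fully open); strength is the grip in N (None keeps the last); returns when the fingers have stopped.
- robot.sleep(seconds).
- robot.inverse_kinematics(position, orientation): joint angles nearest the present ones, or None.
- robot.sense(): the state.
- robot.grab_frame(name): name is "scene" or "top" or "wrist"; returns a dict with "image" (480x640x3 uint8, red, green, blue), "range_z" (480x640 float32, m along the optical axis (not along the pixel's ray), 0 where there is no reading), "fx", "fy", "cx", "cy" (pixels), "R" (3x3) and "t" (3): a world point X has camera coordinates R X + t. Camera axes: x right, y down, z forward; pixel columns grow to the right and rows downward; lengths in m; the calibration is good to about 2 mm. A picture is of the moment at which its call begins.
A pose or a line that the arm cannot do raises robot.IKError and nothing moves.
- robot.close_job(): hands the job in; it is judged then, once.
The state is a dict: "t": time; "joint_pos": joint angles; "joint_velocities": joint speeds; "effort": joint torques, N m; "tcp_pos": TCP position; "tcp_rot": TCP orientation; "wrist_force": force on the tool from outside, world axes, zero at the start; "torque": the same for the moment, N m; "opening": opening from 0.0 (shut) to 1.0 (fully open); "gripper_force": force on a finger pad.
Only numpy, scipy, OpenCV 4.12 (cv2) and the standard library are available. Lean on these libraries where they do the work, as an engineer would, in place of code of your own. Each camera call takes 0.05 s, during which the arm holds its last target. There are 200 camera calls.

## Working session

There is one attempt and no reset: what is moved stays moved. The work goes in short steps, each a Python script; the robot and the scene stay as the last script left them, time stands still between calls to the robot, and variables do not carry over. Pictures are saved under pics/ and viewed, at most 10 in all, crops included, and the job is handed in when it is done.

```bash
mkdir -p pics; ls; python3 - <<'E'
from plant import robot
import cv2,numpy as np,pickle
print(robot.nose_length, robot.sense()['t'], robot.sense()['tcp_rot'])
for n in ("top","scene"):
    f=robot.grab_frame(n); pickle.dump(f,open(f'{n}0.pkl','wb'))
    cv2.imwrite(f'pics/{n}0.png',f['image'][:,:,::-1]); print(n,f['R'],f['t'],f['fx'],(f['range_z']>0).mean())
E
```

```text
pics
0.011 0.0 [-3.13966874e+00  6.97956700e-05  2.87276013e+00]
top [[-0.0022073  -0.99998665  0.00467145]
 [-0.98387219  0.00133615 -0.1788679 ]
 [ 0.17885927 -0.00499093 -0.98386201]] [0.03383288 0.58331573 1.10607403] 461.4212524341291 0.9959537760416667
scene [[-0.77780086  0.62849091 -0.00499983]
 [ 0.53694499  0.66032972 -0.52502832]
 [-0.32667399 -0.41105212 -0.85107007]] [ 0.41768221 -0.26964957  1.56661906] 512.4438614233244 0.9959993489583333
```

View pics/top0.png

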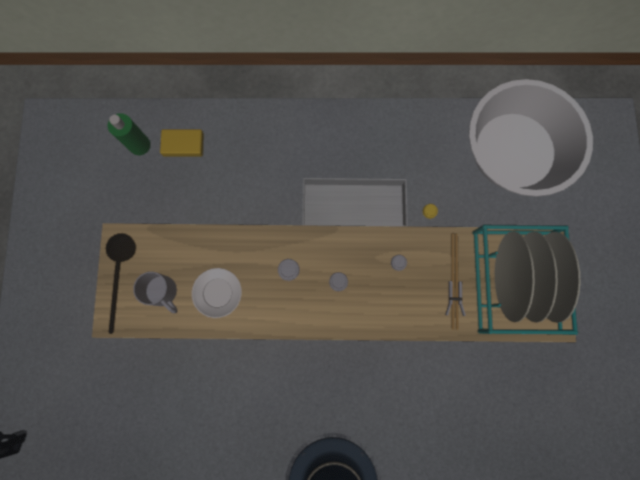

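View pics/scene0.png

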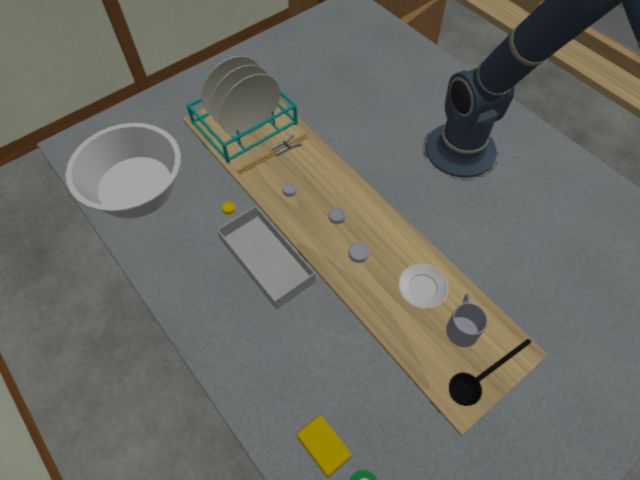

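The top view shows the large lid at (289,269), medium at (339,281) and small at (399,262). The tray spans u 303–406, v 178–226, and the yellow look-alike sits on the table at (431,212). The clip is at (455,280) and the saucer at (217,293).

```bash
python3 - <<'E'
import numpy as np,pickle,cv2
f=pickle.load(open('top0.pkl','rb')); z=f['range_z']; v,u=np.mgrid[:480,:640]
P=np.stack([(u-f['cx'])/f['fx']*z,(v-f['cy'])/f['fy']*z,z],-1)
W=(P-f['t'])@f['R']
def at(u,v,h):
    d=np.array([(u-f['cx'])/f['fx'],(v-f['cy'])/f['fy'],1])@f['R']; c=-f['t']@f['R']; return c+d*(h-c[2])/d[2]
print('boardz',W[250,250],W[310,400])
for n,(a,b),h in (('L',(289,269),.081),('M',(339,281),.080),('S',(399,262),.079)):
    w=W[b-16:b+17,a-16:a+17].reshape(-1,3); hsv=cv2.cvtColor(f['image'],cv2.COLOR_RGB2HSV)[b-16:b+17,a-16:a+17,1]
    m=w[:,2]>.072; p=w[m]; print(n,p.mean(0),np.ptp(p,0),m.sum(),'mid',(p.max(0)+p.min(0))/2)
    k=(hsv<70); vv,uu=np.nonzero(k); print('  col',at(uu.mean()+a-16,vv.mean()+b-16,h-.004),k.sum())
# far edge and near edge
m=(W[...,2]>.055)&(W[...,2]<.072)
for col in (120,200,260,350,430,):
    r=np.nonzero(m[200:360,col])[0]+200; print(col,W[r.min(),col],W[r.max(),col])
print('tray');
for p in ((303,178),(406,179),(303,226),(406,226)): print(at(*p,.05))
for n,p,h in (('saucerR',(243,293),.083),('chop top',(454,234),.07),('chop bot',(454,328),.07),('clipL',(445,312),.07),('rackL',(473,228),.1),('near',(100,338),.065),('near',(575,342),.065),('far',(104,224),.065)): print(n,at(*p,h))
from plant import robot
for x in (.45,.5,.6,.7): 
  for y in (-.2,-.1,0,.15): print(x,y,[None if robot.inverse_kinematics([x,y,.09],[np.pi,0,q]) is None else 1 for q in (0,np.pi/2,-np.pi/2,np.pi)],end=' ')
E
```

```text
boardz [0.55801605 0.20139814 0.06471873] [ 0.41044868 -0.16494483  0.06450591]
L [0.50801508 0.10466706 0.08865529] [0.1575224  0.09193196 1.12018995] 362 mid [0.45491241 0.08453935 0.63230765]
  col [0.5080072  0.10598843 0.077     ] 415
M [ 0.47911334 -0.01553828  0.09099987] [0.12534041 0.07538211 1.12007793] 270 mid [0.43882142 0.00088231 0.63236366]
  col [ 0.47879297 -0.0153014   0.076     ] 316
S [ 0.52264774 -0.15884428  0.10693864] [0.16942659 0.21986131 1.11965637] 189 mid [ 0.46086451 -0.07135729  0.63257443]
  col [ 0.52550419 -0.1630905   0.075     ] 235
120 [0.62723141 0.52829643 0.06253658] [0.34801702 0.50669455 0.06450122]
200 [0.62141566 0.32767836 0.06465677] [0.34532881 0.31482724 0.06803481]
260 [0.62054078 0.17757651 0.0678608 ] [0.34493844 0.17220017 0.06600199]
350 [ 0.61804593 -0.04676843  0.06636374] [ 0.34210541 -0.04275438  0.06628453]
430 [ 0.61547369 -0.24680271  0.06532469] [ 0.33928251 -0.23423136  0.06519818]
tray
[0.74829742 0.07143812 0.05      ]
[ 0.74542481 -0.19443106  0.05      ]
[0.62170436 0.07097536 0.05      ]
[ 0.62139039 -0.18992805  0.05      ]
saucerR [0.45090162 0.21297563 0.083     ]
chop top [ 0.59665188 -0.3044564   0.07      ]
chop bot [ 0.36739373 -0.29185704  0.07      ]
clipL [ 0.40529353 -0.27223668  0.07      ]
rackL [ 0.60550896 -0.34219031  0.1       ]
near [0.34580296 0.55395152 0.065     ]
near [ 0.33377359 -0.5816092   0.065     ]
far [0.62417741 0.56686648 0.065     ]
0.45 -0.2 [1, 1, 1, 1] 0.45 -0.1 [1, 1, 1, 1] 0.45 0 [1, 1, 1, 1] 0.45 0.15 [1, 1, 1, 1] 0.5 -0.2 [1, 1, 1, 1] 0.5 -0.1 [1, 1, 1, 1] 0.5 0 [1, 1, 1, 1] 0.5 0.15 [1, 1, 1, 1] 0.6 -0.2 [1, 1, 1, 1] 0.6 -0.1 [1, 1, 1, 1] 0.6 0 [1, 1, 1, 1] 0.6 0.15 [1, 1, 1, 1] 0.7 -0.2 [1, 1, 1, 1] 0.7 -0.1 [1, 1, 1, 1] 0.7 0 [1, 1, 1, 1] 0.7 0.15 [1, 1, 1, 1]
```

```bash
cat > h.py <<'E'
from plant import robot
import numpy as np,cv2
def yaw_for(p,th):
    q0=np.array(robot.sense()['joint_pos']); best=None
    for y in (th,th+np.pi,th-np.pi):
        q=robot.inverse_kinematics(p,[np.pi,0,y])
        if q is not None:
            c=np.abs(np.array(q)-q0).max()
            if best is None or c<best[0]: best=(c,y)
    return best[1]
def sweep(lid,cross,r,zp,touch=False,xend=.655,back=.02,vel=.09):
    lid=np.array(lid); d=np.array(cross)-lid; th=np.arctan2(d[1],d[0]); d/=np.linalg.norm(d)
    s=lid-d*(r+.011+back); e=s+d*(xend-s[0])/d[0]
    y=yaw_for([*s,.16],th); robot.goto([*s,.16],[np.pi,0,y])
    if touch:
        robot.move_straight([*s,.09],vel=.12)
        hit=robot.move_straight([*s,.070],vel=.02,contact_N=3)
        z=robot.sense()['tcp_pos'][2]; print('touch',hit,z); zp=z+.003 if hit else .073
    robot.move_straight([*s,zp],vel=.12); print('t',robot.sense()['t'],robot.sense()['tcp_pos'],robot.sense()['opening'])
    robot.move_straight([*e,zp],vel=vel); print('end',robot.sense()['tcp_pos'],robot.sense()['wrist_force'])
    robot.move_straight([*e,.16],vel=.2); print('t',robot.sense()['t']); return zp
def look(name,n='top'):
    f=robot.grab_frame(n); cv2.imwrite(f'pics/{name}.png',f['image'][:,:,::-1])
E
python3 - <<'E'
from h import *
robot.grip(0.3)
sweep((.479,-.0153),(.62,-.07),.0235,0,touch=True)
look('a')
E
```

```text
touch True 0.07588535188514801
t 4.8667 [0.42824908 0.00440879 0.07887988] 0.30107687656117244
end [ 0.65481713 -0.0834478   0.07892768] [ 0.13901808 -0.06410886 -0.76788896]
t 8.275
```

View pics/a.png

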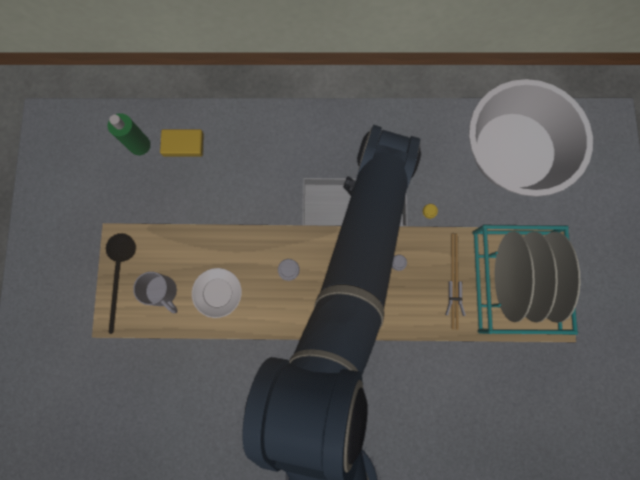

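The large lid (289,269) and small lid (399,262) haven't moved. The arm hides the medium lid, so I'll carry on and check it afterwards.

```bash
python3 - <<'E'
from h import *
sweep((.5255,-.163),(.62,-.145),.020,.0785)
sweep((.508,.1055),(.62,.015),.027,.0785)
robot.goto([.45,.35,.26],[np.pi,0,yaw_for([.45,.35,.26],0)])
print(robot.sense()['t']); look('b')
E
```

```text
t 9.975 [ 0.47610633 -0.17262697  0.07883161] 0.30123181584770753
end [ 0.65467059 -0.13853257  0.07858248] [-0.63315001 -0.77060773 -0.21891317]
t 12.7167
t 14.825 [0.463551   0.14177768 0.07890682] 0.300795339478081
end [ 0.6548484  -0.01298751  0.07850793] [-0.44653225 -0.423045   -0.82156952]
t 18.275
19.8583
```

View pics/b.png

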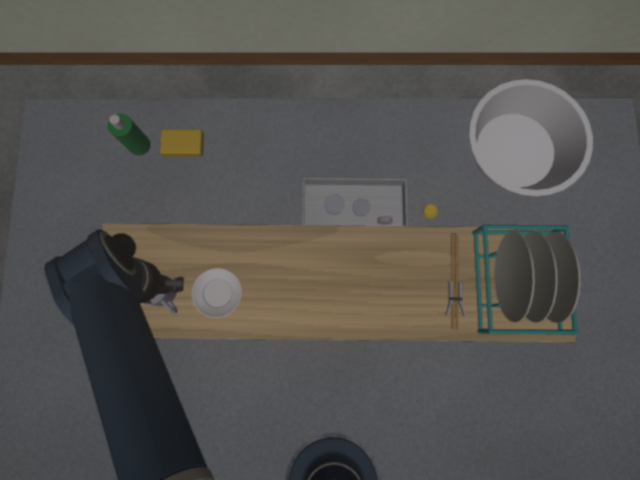

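All three lids are in the tray: large (334,204), medium (361,207) and small (385,220). The small one looks tilted, so I'll check it in the scene view.

```bash
python3 - <<'E'
from h import *
f=robot.grab_frame('scene'); cv2.imwrite('pics/c.png',cv2.resize(f['image'][180:320,190:340,::-1],None,fx=4,fy=4,interpolation=2))
f=robot.grab_frame('top'); z=f['range_z']; v,u=np.mgrid[:480,:640]
W=(np.stack([(u-f['cx'])/f['fx']*z,(v-f['cy'])/f['fy']*z,z],-1)-f['t'])@f['R']
print((W[212:230:1,378:394:3,2]*1000).round()); print(W[220,385],robot.sense()['tcp_pos'])
E
```

```text
[[ 4.  1.  1.  4.  3.  2.]
 [ 1.  4. -1.  0.  0.  5.]
 [ 4.  0.  6.  3.  0.  1.]
 [ 6. -3.  2. -0.  1.  2.]
 [-3.  4. 42. 38. -4.  3.]
 [ 4. 35. 41. 44. 35.  1.]
 [27. 39. 40. 39. 38.  3.]
 [23. 35. 42. 41. 38.  0.]
 [31. 36. 40. 40. 42.  1.]
 [27. 37. 36. 41. 35.  2.]
 [24. 30. 25. 26. 26.  1.]
 [12. 17. 15. 20. 18.  0.]
 [ 3.  4.  2.  3.  5.  4.]
 [50. 50. 49. 50. 54. 52.]
 [65. 63. 65. 65. 62. 64.]
 [57. 62. 64. 61. 67. 65.]
 [63. 66. 67. 66. 68. 66.]
 [62. 67. 66. 64. 65. 62.]]
[ 0.63927931 -0.1386441   0.0401381 ] [0.45089664 0.34883763 0.25971173]
```

View pics/c.png

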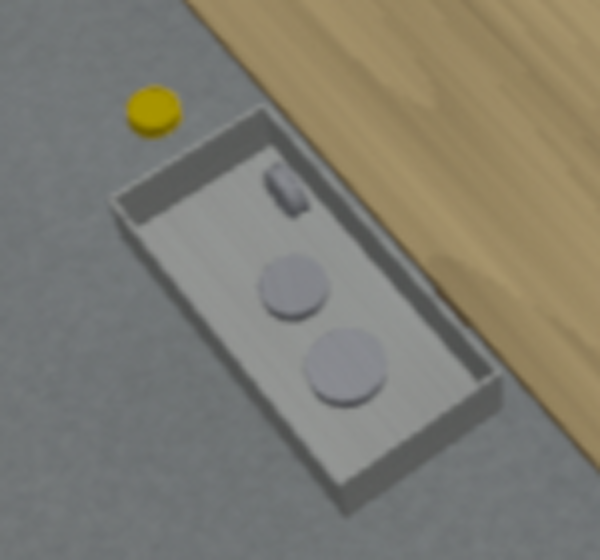

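The small lid stands on its edge inside the tray, at (287,188) in the crop. Its top is at 42 mm, below the 50 mm rim. The other two lie flat.

```bash
python3 -c "
from plant import robot
print(robot.close_job())"
```

```text
the job is handed in; nothing more can be done
None
```

All three lids were swept over the far edge into the tray and the job was handed in at about 20 s; the small lid stands on its edge in the tray, below the rim, and the saucer, mug, ladle and clip were left alone.

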